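# Release the lamp compartment lid of a microscope light source with a rod

### The arm

A 6-joint arm with a two-finger parallel gripper is mounted at the origin on the work surface. World frame = base frame: x ahead of the robot, y to its left, z up, the work surface at z = 0. Lengths are in m, angles in rad, forces in N, time in s.
With the tool pointing down it reaches from about 0.25 to 0.775 m from the base axis. Payload 4 kg.
Tool frame: the origin (TCP) lies at the very end of the fingers, on their centre line; the grasp point (between the pads) lies 19 mm behind it; z points along the fingers, y is the line along which they close (so a half turn about z gives the same grasp; the last joint's range is limited). The gripper opens to 94 mm and grips with 3 to 60 N. Pads are 16 mm wide; open, the fingers measure 119 mm over their backs; the gripper's body (75 mm by 177 mm) begins 78 mm behind the grasp point.
Start: joints at [-1.265, 0.087, 1.371, -0, 1.684, -0.103], TCP at [0.219, -0.505, 0.206] pointing down, gripper open.
Joint ranges: [-3.1, 3.1], [-0.76, 2.03], [0.27, 2.55], [-1.08, 4.22], [0.17, 2.65], [-2.57, 2.57]. Speed limits (rad/s): [2.79, 2.79, 3.14, 3.14, 3.14, 3.14].

### API

Orientations are given as a rotation vector (axis times angle).
In Python, from workcell import status, imaging, order gives the robot as it stands.
- The arm moves only by the tool drive_tool, never from a script. Its argument "deltas" is one flat list of numbers, 4 for each row, row after row: the shift along the tool's x, y, z in units of 80 cm (1.0 is 80 cm), then the turn about the tool's z in units of 90 degrees (1.0 is 90 degrees). In form: [x, y, z, yaw, x, y, z, yaw, ...]. A call has 1 to 8 rows; each row shifts and turns the commanded pose from where the row before left it, along the tool's axes as they then stand; what a row does not reach is not made up. A row lasts 1/12 s, in which the tool goes at most 41.7 mm and 7.16 degrees, less where a joint would pass 70% of its speed; a pose out of reach is approached as far as the arm can. A call with a number of a shift or a turn outside -1 to 1 is refused whole. A call with a gripper value outside its range is refused whole. "grip" is the opening, from 0 (shut) to 1 (fully open), set as the call begins (left out, the last holds). The fingers move at their own pace and stop on an object; "squeeze" is the grip in N (left out, the last holds). Time passes only in rows, so rows that do not move let the fingers close. It gives the time, the measured TCP pose, the force, the opening and the grip force at its end, in the units of the state.
- status.observe(): the state, without advancing time (a new reading comes with each control period).
- imaging.camera(name): name is "scene" or "top"; returns (picture, depth): 420x560x3 uint8, blue, green, red; 420x560 float32, m along the optical axis (not along the pixel's ray), 0 where there is no reading.
- imaging.camera_info(name): a dict with "mtx" (3x3 intrinsics, pixels), "D" ([k1, k2, p1, p2, k3] as OpenCV has them; the pictures are not rectified), "R" (3x3) and "t" (3): a world point X has camera coordinates R X + t. Camera axes: x right, y down, z forward; pixel columns grow to the right and rows downward; lengths in m; the calibration is good to about 2 mm. A picture is of the moment at which its call begins. camera_info takes no time and is no camera call.
- order.job_done(): hands the job in; it is judged then, once.
The state is a dict: "clock": time; "joints": joint angles; "qd": joint speeds; "effort": joint torques, N m; "tcp_pos": TCP position; "orientation": TCP orientation; "wrist_force": force on the tool from outside, world axes, zero at the start; "torque": the same for the moment, N m; "finger_gap": finger opening in m; "gripper_force": force on a finger pad.
Only numpy, scipy, OpenCV 4.12 (cv2) and the standard library are available. Lean on these libraries where they do the work, as an engineer would, in place of code of your own. Each camera call takes 0.05 s, during which the arm holds its last target. There are 200 camera calls.

### The job

The lamp has to be changed, and the lid of the microscope's light source can only be released with a tool. Take the release rod (square handle) out of the tool stand, push it down through the narrow slot in the top of the light source, feel for the hidden latch tab and press it gently - it is plastic, so never lean on it or on the housing with more than about 25 N - until the lid springs ajar. Then draw the rod out, put it back in its hole in the stand, fully down and upright, leaving the lid ajar and everything else where it is.

Things in the scene. Friction and masses are not known exactly. Their poses are not given: they have to be found in the camera images.
- release_rod: Release rod, about 90 g, upright in one hole of the stand: round steel rod, 6 mm diameter, 75 mm long, lower end bevelled to 3.6 mm, under a black square handle 22 x 22 x 75 mm. Origin at the rod's lower tip, z up along it, x and y square to the handle's sides; the handle spans z = 75 to 150 mm. Fully down, the handle rests on the stand's top and the tip is 10 mm above the bench.
- tool_stand: Aluminium block tool stand fixed to the bench, 70 (x) x 120 (y) x 85 mm high; origin at the centre of its underside, z up. Two upright round holes, 10 mm diameter, 80 mm deep, open at the top, at y = +30 and -30 mm (x = 0) in its own frame. One holds the release rod, the other the slim screwdriver; which is which varies.
- light_source: Light source: pale grey metal box fixed to the bench, black control panel on its front (-x) side, 200 (x) x 240 (y) x 130 mm high; origin at the centre of its underside. The front 65 mm of its top is a fixed strip 5 mm thick with the slot; behind it is the lid. Inside, below the slot, a rigid steel bracket 18 mm down has a window 16 mm long (y) for the tab. Over 25 N from the rod damages it.
- slot (a point): Slot centre at the top surface, axes as the light source: 8 mm wide (x), 60 mm long (y). Hidden tab, 12 mm long (y), amid its window; its middle is anywhere within 18 mm of the slot's along y, its top 14 to 24 mm down: to be found by feel, as the bracket beside it is rigid. The tab gives on a spring, 3 N rising to 6 N (to 10 N if the rod rubs); the lid lets go after 6 to 7 mm of travel, hard stop after about 8.
- lamp_lid (a joint): Lid of the lamp compartment, a pale grey vented panel 128 (x) x 230 (y) x 4 mm behind the slot strip, hinged along its rear (+x) edge. Value in rad: 0 shut and latched flush with the top; once the latch is released a spring lifts it by itself to about 0.25 (its front edge some 30 mm up) and holds it there.
- slim_driver: Bystander: slim screwdriver standing in the other hole of the stand: 4 mm round shaft, round metal handle 18 mm in diameter; origin at its lower tip, z up, total length 130 mm (it ends 140 mm above the bench).
- objective: Bystander: black microscope objective standing on the bench, 58 mm diameter, 46 mm high; origin at the centre of its underside.
- petri_dish: Bystander: closed clear petri dish, 92 mm diameter, 16 mm high; origin at the centre of its underside.
- slide_box: Bystander: grey plastic slide box 85 x 100 x 26 mm; origin at the centre of its underside.
Mind the look-alikes: they are no part of the job. What is shaped like the release_rod but orange is not meant.

How it is judged:
By the outcome, as a careful person would: the job done as asked, in the order asked, and still so for the second after the job is handed in, with the robot touching nothing.
It also fails if it takes over 72 s, if anything falls off the work surface, if the arm or the gripper's body presses on something with over 40 N, if the wrist force passes 120 N, or if a joint passes its speed limit or range.

## Working session

There is one attempt and no reset: what is moved stays moved. The work goes in short steps, Python scripts to look and compute and a tool call to move; the robot and the scene stay as the last step left them, time stands still between calls to the robot, and variables do not carry over. Pictures are saved under pics/ and viewed, at most 13 in all, crops included, and the job is handed in when it is done.

Besides the shell and the picture viewer there is one more tool, called after "Request:" in YAML: its name, and indented under it one key for each argument. drive_tool: Moves the arm, as the interface text tells. Its arguments: {"type":"object","properties":{"deltas":{"type":"array"},"grip":{"type":"number"},"squeeze":{"type":"number"}},"required":["deltas"]}

```bash
mkdir -p pics; python3 - <<'E'
from workcell import status, imaging
import cv2, numpy as np
print(status.observe())
for n in ("scene","top"):
    p,d=imaging.camera(n); cv2.imwrite(f"pics/{n}0.png",p); np.savez(f"{n}0.npz",p=p,d=d)
    print(n,imaging.camera_info(n))
E
```

```text
{'clock': 0.0, 'joints': array([-1.26510246e+00,  8.79599258e-02,  1.37227342e+00, -9.47061555e-06,
        1.68361638e+00, -1.03100598e-01]), 'qd': array([ 0.00028853, -0.00038513, -0.00200608, -0.00053613, -0.00040449,
        0.00081892]), 'effort': array([ 7.77703590e-04, -3.40179741e+01, -3.02428293e+01,  7.16250390e-02,
        3.29203019e-02, -1.74821548e-04]), 'tcp_pos': array([ 0.21844797, -0.5041408 ,  0.20429179]), 'orientation': array([-3.07399821e+00, -6.37213754e-01,  3.72965334e-04]), 'wrist_force': array([ 0.1736664 ,  0.30376566, -0.75608573]), 'torque': array([-0.02248479,  0.03949518,  0.00076356]), 'gripper_force': 0.0, 'finger_gap': 0.0939507284147199}
scene {'mtx': array([[546.42291951,   0.        , 279.35896533],
       [  0.        , 546.42291951, 210.66507268],
       [  0.        ,   0.        ,   1.        ]]), 'D': array([-0.04570885,  0.        ,  0.        ,  0.        ,  0.        ]), 'R': array([[ 0.75070173,  0.66063826,  0.00200259],
       [ 0.52926386, -0.59959763, -0.60030196],
       [-0.39538169,  0.45170762, -0.79977093]]), 't': array([-0.41080832, -0.26667552,  1.56037437])}
top {'mtx': array([[504.33676898,   0.        , 276.72735298],
       [  0.        , 504.33676898, 211.44117197],
       [  0.        ,   0.        ,   1.        ]]), 'D': array([-0.09254385,  0.        ,  0.        ,  0.        ,  0.        ]), 'R': array([[-0.01151345, -0.99992414,  0.00437728],
       [-0.97916962,  0.01038679, -0.20277812],
       [ 0.20271727, -0.00662078, -0.97921493]]), 't': array([-0.04861854,  0.63051611,  1.27304884])}
```

View pics/scene0.png

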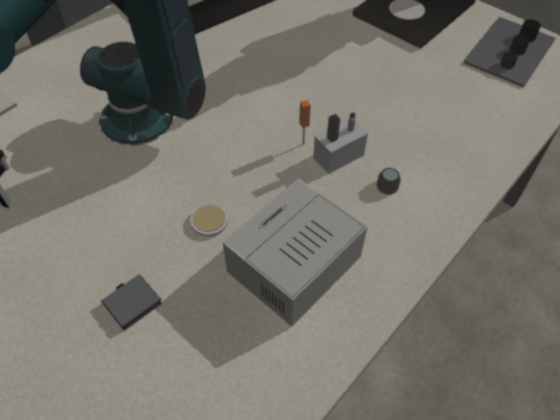

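View pics/top0.png

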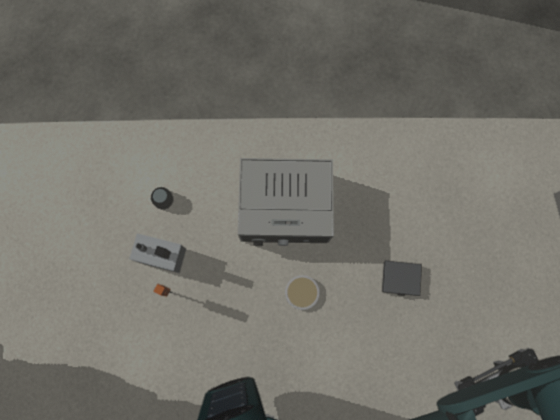

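The scene view shows the black rod handle at (333,127), the screwdriver at (352,120) and an orange look-alike at (305,112). In the top view the stand is at (158,252) with the rod at about (163,252), and the slot is at about (286,222).

```bash
cat > h.py <<'E'
import cv2, numpy as np
from workcell import imaging
def world(n,d):
    c=imaging.camera_info(n); h,w=d.shape
    u,v=np.meshgrid(np.arange(w),np.arange(h))
    q=cv2.undistortPoints(np.stack([u,v],-1).reshape(-1,1,2).astype(float),c["mtx"],c["D"]).reshape(h,w,2)
    X=np.dstack([q,np.ones((h,w))])*d[...,None]
    return (X-c["t"])@c["R"]
def ray(n,uv,z):
    c=imaging.camera_info(n)
    q=cv2.undistortPoints(np.array(uv,float).reshape(-1,1,2),c["mtx"],c["D"]).reshape(-1,2)
    D=np.c_[q,np.ones(len(q))]@c["R"]; o=-c["R"].T@c["t"]
    return o+D*((z-o[2])/D[:,2])[:,None]
def rect(P):
    (c,s,a)=cv2.minAreaRect((P[:,:2]*1000).astype(np.float32)); return np.round(c,1),np.round(s,1),round(a,1)
E
python3 - <<'E'
from h import *
for n in ("scene","top"):
    f=np.load(n+"0.npz"); W=world(n,f["d"]); p=f["p"]; g=p.max(2); z=W[...,2]; ok=f["d"]>0
    x,y=W[...,0],W[...,1]
    box=ok&(abs(z-.13)<.008)&(x>.3)
    lab=cv2.connectedComponentsWithStats(box.astype(np.uint8))
    i=1+lab[2][1:,4].argmax(); print(n,"box",rect(W[lab[1]==i]),np.median(z[lab[1]==i]))
    st=ok&(abs(z-.085)<.006)&(y>.15)
    lab=cv2.connectedComponentsWithStats(st.astype(np.uint8))
    i=1+lab[2][1:,4].argmax(); print("stand",rect(W[lab[1]==i]),lab[2][i],np.median(z[lab[1]==i]))
    hd=ok&(abs(z-.16)<.006)&(y>.15)
    lab=cv2.connectedComponentsWithStats(hd.astype(np.uint8))
    for i in range(1,lab[0]):
        if lab[2][i,4]>8: print(" z.16",rect(W[lab[1]==i]),lab[2][i],np.mean(W[lab[1]==i],0).round(4),p[lab[1]==i].mean(0))
    hd=ok&(abs(z-.14)<.004)&(y>.15)
    lab=cv2.connectedComponentsWithStats(hd.astype(np.uint8))
    for i in range(1,lab[0]):
        if lab[2][i,4]>8: print(" z.14",rect(W[lab[1]==i]),lab[2][i],np.mean(W[lab[1]==i],0).round(4),p[lab[1]==i].mean(0))
f=np.load("top0.npz");p=f["p"]
a=cv2.resize(p[140:310,110:350],None,fx=3.3,fy=3.3,interpolation=cv2.INTER_CUBIC)
s=np.load("scene0.npz")["p"]
cv2.imwrite("pics/c1.png",np.clip(a*1.5,0,255).astype(np.uint8))
cv2.imwrite("pics/c2.png",np.clip(1.5*cv2.resize(s[85:285,210:410],None,fx=3,fy=3,interpolation=cv2.INTER_CUBIC),0,255).astype(np.uint8))
E
```

```text
scene box (array([659.5, -75. ]), array([244.9, 202.9]), 88.8) 0.1302961279282457
stand (array([526.3, 263.5]), array([124.8,  75.8]), 75.4) [315 119  53  34 752] 0.08557806971222641
 z.16 (array([519.1, 233.9]), array([20.9, 24.8]), 74.0) [329 113  12  11  75] [0.521  0.2328 0.1598] [56.70666667 60.89333333 63.32      ]
 z.14 (array([430.8, 228.1]), array([27.1, 15.8]), 25.8) [300 105  11   7  27] [0.431  0.2303 0.1394] [49.07407407 64.59259259 92.40740741]
 z.14 (array([535.3, 291.3]), array([12.6, 17.9]), 37.5) [350 112   6   6  27] [0.5355 0.2918 0.1396] [70.7037037  75.92592593 78.48148148]
 z.14 (array([521.8, 227.8]), array([28.6, 18.4]), 24.3) [328 122  12   6  27] [0.5231 0.2285 0.1404] [46.77777778 50.40740741 51.7037037 ]
top box (array([657. , -77.1]), array([239.8, 202.8]), 88.2) 0.12957660030722873
stand (array([523.2, 261.3]), array([123.3,  70.6]), 75.5) [ 130  234   52   37 1019] 0.0843567486082462
 z.16 (array([515.7, 231.6]), array([23. , 21.6]), 72.3) [154 246  12  11  84] [0.5154 0.2311 0.1591] [48.25       49.88095238 50.32142857]
 z.14 (array([530.4, 291.5]), array([10.3, 13.4]), 2.6) [135 244   6   5  21] [0.5303 0.291  0.1396] [64.95238095 66.0952381  65.76190476]
```

View pics/c1.png

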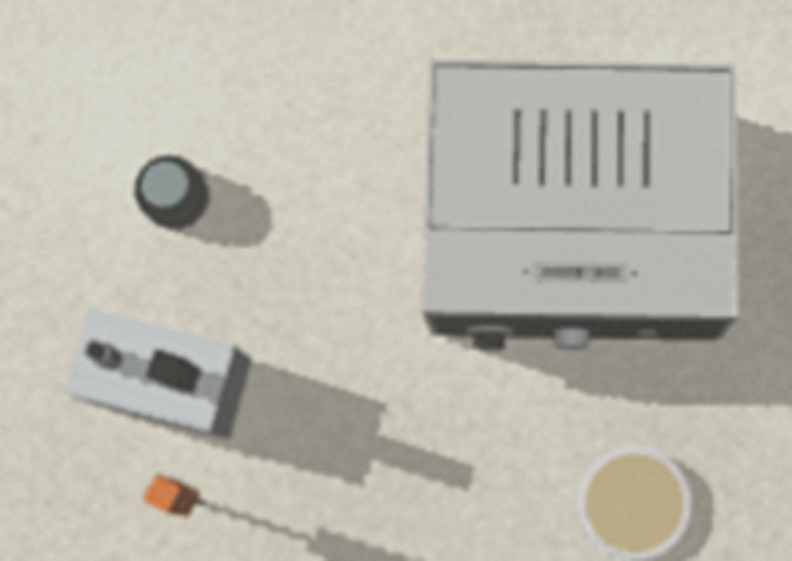

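View pics/c2.png

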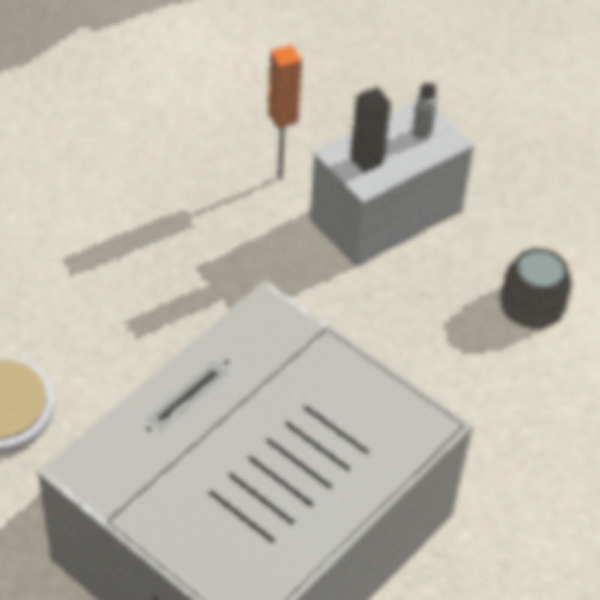

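The crops confirm the stand has the black rod at crop-1 (172,370) and the driver at (103,352). The slot runs along y at crop-1 (582,272). I'll set out now: rise, turn, then travel above the stand.

Request:
drive_tool:
  deltas: [0,0,-0.01,-0.072,0,0,-0.01,-0.072,0,0,-0.01,-0.072,0,0,-0.01,-0.072,0,0,-0.01,-0.072,0,0,-0.01,-0.072,0,0,-0.01,-0.072,0,0,-0.01,-0.074]
  grip: 0.8
  squeeze: 40

```text
clock: 0.77
tcp_pos: [0.2185, -0.5044, 0.2692]
orientation: [-2.479, -1.928, -0.001]
wrist_force: [-0.5, -0.4, 0.2]
finger_gap: 0.0751
gripper_force: 0.0
```

Request:
drive_tool:
  deltas: [0.049,0.0065,0,0,0.049,0.0065,0,0,0.049,0.0065,0,0,0.049,0.0065,0,0,0.049,0.0065,0,0,0.049,0.0065,0,0,0.049,0.0065,0,0,0.049,0.0065,0,0]

```text
clock: 1.43
tcp_pos: [0.3377, -0.2097, 0.2691]
orientation: [-2.485, -1.921, -0.0]
wrist_force: [1.7, -0.5, 0.5]
finger_gap: 0.0757
gripper_force: 0.0
```

```bash
cat >> h.py <<'E'
from scipy.spatial.transform import Rotation as Ro
from workcell import status
def go(x,y,z,ang=None):
    "units to move to world x,y,z with tool y at ang deg (shift in the present axes)"
    s=status.observe(); R=Ro.from_rotvec(s["orientation"]).as_matrix()
    a=np.degrees(np.arctan2(R[1,1],R[0,1])); d=R.T@(np.array([x,y,z])-s["tcp_pos"])/.8
    print("tcp",s["tcp_pos"].round(4),"yang",a.round(2),"tilt",R[:2,2].round(4),"t",s["clock"],"F",s["wrist_force"].round(1),"gap",round(s["finger_gap"],4),"|units",d.round(4), "yaw", None if ang is None else round(-(ang-a)/90,4))
E
python3 -c "
from h import *
go(.5175,.2325,.26,-15)"
```

```text
tcp [ 0.3377 -0.2097  0.2691] yang -14.6 tilt [-0.0001  0.0002] t 1.4333 F [ 1.7 -0.5  0.5] gap 0.0757 |units [0.5915 0.0781 0.0115] yaw 0.0045
```

Request:
drive_tool:
  deltas: [0.049,0.0065,0,0,0.049,0.0065,0,0,0.049,0.0065,0,0,0.049,0.0065,0,0,0.049,0.0065,0,0,0.049,0.0065,0,0,0.049,0.0065,0,0,0.049,0.0065,0,0]

```text
clock: 2.1
tcp_pos: [0.4568, 0.0836, 0.2691]
orientation: [2.485, 1.923, -0.001]
wrist_force: [0.9, -1.5, -0.4]
finger_gap: 0.0752
gripper_force: 0.0
```

Request:
drive_tool:
  deltas: [0.049,0.0065,0,0,0.049,0.0065,0,0,0.035,0.0065,0,0,0.02,0,0,0,0,0,0,0,0,0,0,0]

```text
clock: 2.6
tcp_pos: [0.5023, 0.1963, 0.2685]
orientation: [-2.483, -1.924, 0.004]
wrist_force: [-0.8, -0.8, -0.2]
finger_gap: 0.075
gripper_force: 0.0
```

```bash
python3 - <<'E'
from h import *
go(.5175,.2325,.25,-15)
for n in ("scene","top"):
    p,d=imaging.camera(n); np.savez(f"{n}1.npz",p=p,d=d); cv2.imwrite(f"pics/{n}1.png",p)
p=np.load("scene1.npz")["p"][40:220,230:430]; q=np.load("top1.npz")["p"][190:340,90:250]
f=lambda a,h: cv2.resize(a,(int(a.shape[1]*h/a.shape[0]),h),interpolation=cv2.INTER_CUBIC)
cv2.imwrite("pics/c3.png",np.clip(1.5*np.hstack([f(p,350),f(q,350)]),0,255).astype(np.uint8))
# handle lower edges orientation from first scene: points of handle body in both views
for n in ("scene","top"):
    F=np.load(n+"0.npz"); W=world(n,F["d"]); z=W[...,2]
    m=(z>.1)&(z<.166)&(np.hypot(W[...,0]-.517,W[...,1]-.232)<.022)
    print(n,m.sum(),rect(W[m]),W[m].mean(0))
E
```

```text
tcp [0.5023 0.1963 0.2685] yang -14.47 tilt [-0.002  -0.0012] t 2.6 F [-0.8 -0.8 -0.2] gap 0.075 |units [0.0486 0.0071 0.023 ] yaw 0.0059
scene 265 (array([519.7, 234.4]), array([28.6, 27.3]), 63.9) [0.52228572 0.22980647 0.1365268 ]
top 140 (array([515.4, 231.3]), array([23.8, 22. ]), 72.3) [0.51378606 0.2283028  0.1468232 ]
```

View pics/c3.png

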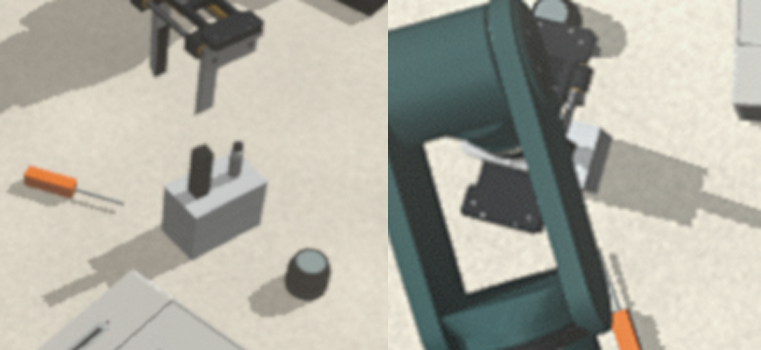

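The orange look-alike, which stood free on its tip, has toppled by itself: it lies at crop (60,185), and the arm never came near it or felt any force. It is not in the way. The gripper is above and short of the rod at crop (200,170), so I'll move over it and check before going down.

Request:
drive_tool:
  deltas: [0.024,0.0035,0,0.003,0.0246,0.0036,0,0.003,0,0,0.03,0,0,0,0.03,0,0,0,0,0,0,0,0,0]
  grip: 0.6
  squeeze: 5

```text
clock: 3.2
tcp_pos: [0.5171, 0.2306, 0.2204]
orientation: [-2.495, -1.908, 0.005]
wrist_force: [-0.4, -1.0, 1.0]
finger_gap: 0.0566
gripper_force: 0.0
```

```bash
python3 - <<'E'
from h import *
go(.5175,.2325,.108,-15)
p,d=imaging.camera("scene"); W=world("scene",d); z=W[...,2]
np.savez("scene2.npz",p=p,d=d)
# finger tips
m=(z>.215)&(z<.25)&(np.hypot(W[...,0]-.517,W[...,1]-.232)<.07)
k=cv2.connectedComponentsWithStats(m.astype(np.uint8))
for i in range(1,k[0]):
    if k[2][i,4]>15: print("finger",k[2][i],W[k[1]==i].mean(0).round(4),W[k[1]==i].min(0).round(4),W[k[1]==i].max(0).round(4))
m=(z>.15)&(z<.166)&(np.hypot(W[...,0]-.517,W[...,1]-.232)<.03)
print("handle top",m.sum(),W[m].mean(0).round(4))
E
```

```text
tcp [0.5171 0.2306 0.2204] yang -15.2 tilt [-0.0031 -0.0014] t 3.2 F [-0.4 -1.   1. ] gap 0.0566 |units [0.0027 0.0002 0.1405] yaw -0.0022
finger [323  81  10  12  77] [0.4879 0.2366 0.2362] [0.4766 0.2279 0.2196] [0.4949 0.2491 0.2499]
finger [340  98  11  10  67] [0.5532 0.2186 0.2393] [0.5441 0.2098 0.223 ] [0.5618 0.2309 0.2499]
handle top 89 [0.5213 0.2323 0.1582]
```

Request:
drive_tool:
  deltas: [0.001,0,0.035,0,0.001,0,0.035,0,0,0,0.035,0,0,0,0.035,0,0,0,0,0,0,0,0,0]

```text
clock: 3.75
tcp_pos: [0.5185, 0.2332, 0.1101]
orientation: [-2.495, -1.909, 0.001]
wrist_force: [0.8, -0.2, 0.6]
finger_gap: 0.0565
gripper_force: 0.0
```

Request:
drive_tool:
  deltas: [0,0,0,0,0,0,0,0,0,0,0,0,0,0,0,0]
  grip: 0.33
  squeeze: 3

```text
clock: 4.08
tcp_pos: [0.5196, 0.2341, 0.1116]
orientation: [2.493, 1.91, 0.005]
wrist_force: [0.6, -0.2, 0.5]
finger_gap: 0.0333
gripper_force: 0.0
```

```bash
python3 - <<'E'
from h import *
go(.5175,.2325,.108,-15)
p,d=imaging.camera("scene"); np.savez("scene3.npz",p=p,d=d)
cv2.imwrite("pics/c4.png",np.clip(1.5*cv2.resize(p[60:180,280:410],None,fx=5,fy=5,interpolation=cv2.INTER_CUBIC),0,255).astype(np.uint8))
E
```

```text
tcp [0.5196 0.2341 0.1116] yang -15.1 tilt [0.0035 0.0011] t 4.0833 F [ 0.6 -0.2  0.5] gap 0.0333 |units [-0.0026 -0.002   0.0045] yaw -0.0011
```

View pics/c4.png

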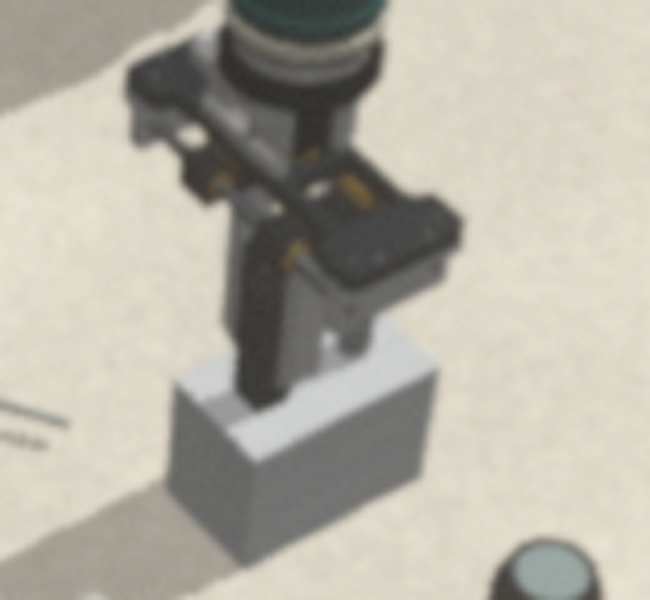

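The handle, at crop (265,320), sits between the two fingers with clearance on both sides. I'll close gently first, then firmly.

Request:
drive_tool:
  deltas: [0,0,0,0,0,0,0,0,0,0,0,0,0,0,0,0]
  grip: 0
  squeeze: 4

```text
clock: 4.47
tcp_pos: [0.5185, 0.2338, 0.1098]
orientation: [2.494, 1.91, 0.001]
wrist_force: [-1.0, -0.2, 2.3]
finger_gap: 0.022
gripper_force: 4.0
```

```bash
python3 - <<'E'
from h import *
from workcell import status
go(.5175,.2325,.108,-15); s=status.observe(); print(s["gripper_force"],s["torque"])
E
```

```text
tcp [0.5185 0.2338 0.1098] yang -15.09 tilt [0.0004 0.0001] t 4.4667 F [-1.  -0.2  2.3] gap 0.022 |units [-0.0019 -0.0008  0.0023] yaw -0.0011
3.9746591448783875 [-0.00691134  0.08081954 -0.03714215]
```

Request:
drive_tool:
  deltas: [0,0,0,0,0,0,0,0,0,0,-0.02,0,0,0,-0.035,0,0,0,-0.035,0,0,0,-0.035,0,0,0,-0.035,0,0,0,-0.02,0]
  squeeze: 40

```text
clock: 5.13
tcp_pos: [0.5192, 0.2339, 0.2566]
orientation: [2.493, 1.909, 0.006]
wrist_force: [1.0, 0.3, -1.0]
finger_gap: 0.0213
gripper_force: 39.9
```

```bash
python3 - <<'E'
from h import *
go(.592,-.076,.27,-1.5)
f=lambda p,r:cv2.resize(p[r[0]:r[1],r[2]:r[3]],None,fx=8,fy=8,interpolation=cv2.INTER_CUBIC)
for n,r in (("top",(212,232,264,308)),("scene",(200,232,255,291))):
    p=np.load(n+"0.npz")["p"]; g=f(p.mean(2).astype(np.float32),r)
    m=(g<np.median(g)-18).astype(np.uint8)
    k=cv2.connectedComponentsWithStats(m)
    cs=[i for i in range(1,k[0]) if k[2][i,4]>150]
    print(n,np.median(g))
    for i in cs:
        ys,xs=np.nonzero(k[1]==i); uv=np.c_[r[2]+(xs+.5)/8-.5,r[0]+(ys+.5)/8-.5]
        P=ray(n,uv,.13); print("  ",k[2][i],"mean",uv.mean(0).round(2),P.mean(0).round(4),rect(P))
    cv2.imwrite(f"pics/s_{n}.png",np.clip((g-20)*1.8,0,255))
    sys=None
a,b=[cv2.imread(f"pics/s_{n}.png") for n in("top","scene")]
cv2.imwrite("pics/c5.png",np.vstack([cv2.resize(a,None,fx=2,fy=2)[:,:576],cv2.resize(b,(576,512))])[:600,:])
E
```

```text
tcp [0.5192 0.2339 0.2566] yang -15.1 tilt [0.0038 0.0012] t 5.1333 F [ 1.   0.3 -1. ] gap 0.0213 |units [-0.3503  0.1889 -0.0169] yaw -0.1511
top 120.34267
   [  75   68  201   37 6212] mean [285.66 222.11] [ 0.5889 -0.0772  0.13  ] (array([588.4, -76.7]), array([62.7, 11.4]), 88.7)
scene 128.42645
   [  54   61  175  149 6954] mean [272.18 216.16] [ 0.5907 -0.0733  0.13  ] (array([590.9, -73.7]), array([64.2, 11.4]), 88.5)
   [ 170  147  118  109 1326] mean [283.33 224.82] [ 0.6241 -0.0748  0.13  ] (array([624.4, -74.6]), array([47.7,  3.9]), 88.9)
   [ 30 217  14  15 172] mean [259.12 227.52] [ 0.5899 -0.1145  0.13  ] (array([ 589.9, -114.6]), array([3.5, 4.6]), 42.6)[ WARN:0@0.196] global loadsave.cpp:1063 imwrite_ Unsupported depth image for selected encoder is fallbacked to CV_8U.
```

View pics/c5.png

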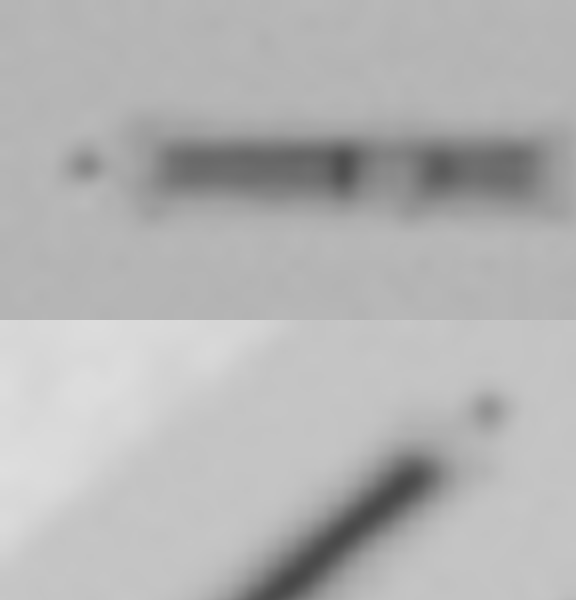

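The top crop shows the slot with a brighter patch (probably the tab) near crop x 387, about 6 mm to -y of the slot's centre. I'll move above the slot.

Request:
drive_tool:
  deltas: [-0.0438,0.0236,0,0,-0.0438,0.0236,0,0,-0.0438,0.0236,0,0,-0.0438,0.0236,0,0,-0.0438,0.0236,0,0,-0.0438,0.0236,0,0,-0.0438,0.0236,0,0,-0.0438,0.0236,0,0]

```text
clock: 5.8
tcp_pos: [0.5912, -0.0782, 0.2526]
orientation: [-2.493, -1.91, 0.001]
wrist_force: [0.6, 0.1, -0.6]
finger_gap: 0.0219
gripper_force: 39.9
```

Request:
drive_tool:
  deltas: [0,0,0,-0.075,0,0,0,-0.076,0,0,0,0,0,0,0,0,0,0,0,0]

```text
clock: 6.22
tcp_pos: [0.5911, -0.0759, 0.2531]
orientation: [-2.252, -2.19, 0.001]
wrist_force: [-1.2, -0.2, -1.3]
finger_gap: 0.0221
gripper_force: 39.9
```

```bash
python3 - <<'E'
from h import *
go(.5903,-.0805,.242,-1.5)
for n in ("scene","top"):
    p,d=imaging.camera(n); np.savez(f"{n}4.npz",p=p,d=d); 
p=np.load("scene4.npz")["p"][160:250,230:320]; q=np.load("top4.npz")["p"][180:250,240:330]
f=lambda a,h: cv2.resize(a,(int(a.shape[1]*h/a.shape[0]),h),interpolation=cv2.INTER_CUBIC)
a=np.hstack([f(p,350),f(q,350)]); cv2.imwrite("pics/c6.png",np.clip(1.5*a,0,255).astype(np.uint8)); print(a.shape)
E
```

```text
tcp [ 0.5911 -0.0759  0.2531] yang -1.61 tilt [-0.0007  0.0001] t 6.2167 F [-1.2 -0.2 -1.3] gap 0.0221 |units [-0.0058 -0.0009  0.0138] yaw -0.0013
(350, 800, 3)
```

View pics/c6.png

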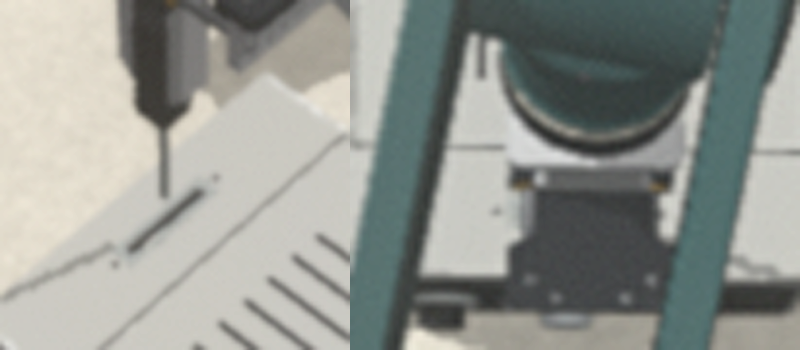

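The scene crop shows the rod tip at crop (164,197), just above the slot, which is centred near (167,220). The top view is occluded. I'll compare the tip ray with the slot ray.

```bash
cat >> h.py <<'E'
def tip(ztip,rows=(192,207),cols=(262,282)):
    p,d=imaging.camera("scene"); g=p.mean(2); 
    c=g[rows[0]:rows[1],cols[0]:cols[1]]; w=np.clip(np.median(c)-15-c,0,None); xs=np.arange(cols[0],cols[1])
    cc=[(w[i]*xs).sum()/w[i].sum() for i in range(len(w)) if w[i].sum()>20]
    u=np.mean(cc[-5:]); col=g[:,int(round(u))]
    return u,np.array(cc).round(2),col[195:222].astype(int)
E
python3 - <<'E'
from h import *
u,cc,col=tip(.153); print(u,cc,col)
for v in (209.5,210.5,211.5): print(ray("scene",[u,v],.1533))
# edge rays of slot: centre line
for n in ("scene",): print(ray(n,[272.18,216.16],.13))
E
```

```text
271.82074183751155 [271.72 271.76 271.74 271.72 271.74 271.77 271.79 271.82 271.84 271.83
 271.8  271.8  271.8  271.82 271.89] [ 81  80  79  78  79  79  79  78  78  78  78  77  76  77  78  91 114 122
 118 105  86  68  69  95 114 121 123]
[[ 0.58987904 -0.07338674  0.1533    ]]
[[ 0.59166691 -0.07538474  0.1533    ]]
[[ 0.59344988 -0.07737725  0.1533    ]]
[[ 0.59070313 -0.07345038  0.13      ]]
```

Scene parallax puts the slot at robot coordinates of about (0.5915, -0.0755), and the top camera, after its offset correction, agrees. I'll go over the suspected tab at y ≈ -0.081 and lower in small steps, watching the force.

Request:
drive_tool:
  deltas: [-0.0063,0.0003,0,0,0,0,0.01,0,0,0,0.011,0,0,0,0,0,0,0,0,0,0,0,0,0]
  squeeze: 30

```text
clock: 6.87
tcp_pos: [0.5912, -0.0812, 0.2362]
orientation: [-2.25, -2.192, 0.001]
wrist_force: [-1.0, 0.3, 0.5]
finger_gap: 0.0218
gripper_force: 29.9
```

Request:
drive_tool:
  deltas: [0,0,0.002,0,0,0,0.002,0,0,0,0,0,0,0,0,0]

```text
clock: 7.2
tcp_pos: [0.5914, -0.0813, 0.2335]
orientation: [2.25, 2.192, -0.0]
wrist_force: [0.7, 0.8, -1.1]
finger_gap: 0.0219
gripper_force: 29.9
```

```bash
python3 - <<'E'
from h import *
go(.5914,-.081,.233,-1.5)
E
```

```text
tcp [ 0.5914 -0.0813  0.2335] yang -1.51 tilt [ 0.0001 -0.0001] t 7.2 F [ 0.7  0.8 -1.1] gap 0.0219 |units [0.0004 0.     0.0006] yaw -0.0001
```

Request:
drive_tool:
  deltas: [0,0,0.00125,0,0,0,0.00125,0,0,0,0,0]

```text
clock: 7.45
tcp_pos: [0.5913, -0.0813, 0.2312]
orientation: [-2.25, -2.192, 0.0]
wrist_force: [0.7, 0.1, -1.2]
finger_gap: 0.0217
gripper_force: 29.9
```

Request:
drive_tool:
  deltas: [0,0,0.00125,0,0,0,0.00125,0,0,0,0,0]

```text
clock: 7.7
tcp_pos: [0.5912, -0.0813, 0.2292]
orientation: [-2.25, -2.192, 0.0]
wrist_force: [-0.6, 0.3, -1.4]
finger_gap: 0.0218
gripper_force: 29.9
```

Request:
drive_tool:
  deltas: [0,0,0.00125,0,0,0,0.00125,0,0,0,0,0]

```text
clock: 7.95
tcp_pos: [0.5913, -0.0813, 0.2272]
orientation: [-2.25, -2.192, 0.0]
wrist_force: [-0.4, -0.6, -1.2]
finger_gap: 0.0218
gripper_force: 29.9
```

Request:
drive_tool:
  deltas: [0,0,0.00125,0,0,0,0.00125,0,0,0,0,0]

```text
clock: 8.2
tcp_pos: [0.5913, -0.0813, 0.2252]
orientation: [-2.25, -2.192, 0.0]
wrist_force: [0.1, -0.0, -0.4]
finger_gap: 0.022
gripper_force: 29.9
```

```bash
python3 - <<'E'
from h import *
go(.5914,-.081,.220,-1.5)
p,d=imaging.camera("scene")
cv2.imwrite("pics/c7.png",np.clip(1.5*cv2.resize(p[170:250,230:320],None,fx=7,fy=7,interpolation=cv2.INTER_CUBIC),0,255).astype(np.uint8))
E
```

```text
tcp [ 0.5913 -0.0813  0.2252] yang -1.51 tilt [-0.0004  0.    ] t 8.2 F [ 0.1 -0.  -0.4] gap 0.022 |units [0.0004 0.0002 0.0065] yaw -0.0001
```

View pics/c7.png

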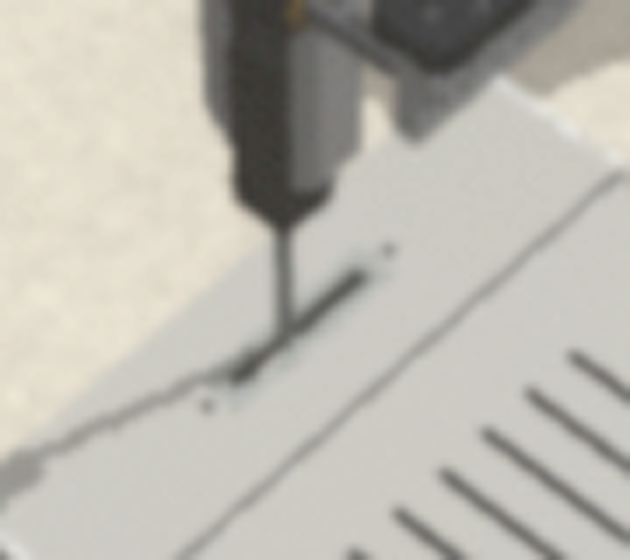

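The rod, at crop (285,335), has entered the slot line with no force. I'll go on, slowing near 14 mm depth.

Request:
drive_tool:
  deltas: [0,0,0.002,0,0,0,0.002,0,0,0,0.002,0,0,0,0,0]

```text
clock: 8.58
tcp_pos: [0.5912, -0.0813, 0.2201]
orientation: [-2.25, -2.192, 0.001]
wrist_force: [0.0, -0.5, -1.4]
finger_gap: 0.0217
gripper_force: 29.9
```

Request:
drive_tool:
  deltas: [0,0,0.00125,0,0,0,0.00125,0,0,0,0,0]

```text
clock: 8.83
tcp_pos: [0.5913, -0.0813, 0.2184]
orientation: [-2.25, -2.192, 0.0]
wrist_force: [-0.0, 0.3, -0.3]
finger_gap: 0.0216
gripper_force: 29.9
```

Request:
drive_tool:
  deltas: [0,0,0.00125,0,0,0,0.00125,0,0,0,0,0]

```text
clock: 9.08
tcp_pos: [0.5913, -0.0813, 0.2164]
orientation: [-2.25, -2.192, 0.0]
wrist_force: [0.1, 0.6, -0.5]
finger_gap: 0.0218
gripper_force: 29.9
```

Request:
drive_tool:
  deltas: [0,0,0.00125,0,0,0,0,0]

```text
clock: 9.25
tcp_pos: [0.5913, -0.0813, 0.2155]
orientation: [-2.25, -2.192, 0.0]
wrist_force: [0.4, 0.2, -0.3]
finger_gap: 0.022
gripper_force: 29.9
```

Request:
drive_tool:
  deltas: [0,0,0.00125,0,0,0,0,0]

```text
clock: 9.42
tcp_pos: [0.5913, -0.0813, 0.2145]
orientation: [-2.25, -2.192, 0.0]
wrist_force: [0.6, -0.2, -0.6]
finger_gap: 0.0217
gripper_force: 29.9
```

Request:
drive_tool:
  deltas: [0,0,0.00125,0,0,0,0,0]

```text
clock: 9.58
tcp_pos: [0.5914, -0.0813, 0.2137]
orientation: [2.25, 2.192, 0.0]
wrist_force: [-0.7, 0.6, -0.2]
finger_gap: 0.0219
gripper_force: 29.9
```

Request:
drive_tool:
  deltas: [0,0,0.00125,0,0,0,0,0]

```text
clock: 9.75
tcp_pos: [0.5914, -0.0813, 0.2134]
orientation: [2.25, 2.192, 0.0]
wrist_force: [-0.7, 0.1, 1.7]
finger_gap: 0.022
gripper_force: 29.9
```

Request:
drive_tool:
  deltas: [0,0,0.0008,0,0,0,0,0]

```text
clock: 9.92
tcp_pos: [0.5913, -0.0814, 0.2129]
orientation: [2.25, 2.192, 0.0]
wrist_force: [-1.8, -0.2, 4.4]
finger_gap: 0.0217
gripper_force: 29.9
```

Request:
drive_tool:
  deltas: [0,0,0.0008,0,0,0,0,0]

```text
clock: 10.08
tcp_pos: [0.591, -0.0813, 0.2119]
orientation: [-2.25, -2.192, 0.001]
wrist_force: [-3.2, 0.9, 4.6]
finger_gap: 0.0219
gripper_force: 29.9
```

Request:
drive_tool:
  deltas: [0,0,0.0006,0,0,0,0,0]

```text
clock: 10.25
tcp_pos: [0.5908, -0.0814, 0.2111]
orientation: [-2.25, -2.191, 0.002]
wrist_force: [-3.5, 0.4, 4.7]
finger_gap: 0.022
gripper_force: 29.9
```

Request:
drive_tool:
  deltas: [0,-0.0004,0.0008,0,0,0,0,0]

```text
clock: 10.42
tcp_pos: [0.5904, -0.0813, 0.2103]
orientation: [-2.25, -2.191, 0.002]
wrist_force: [-3.3, 0.6, 5.4]
finger_gap: 0.0219
gripper_force: 29.9
```

Request:
drive_tool:
  deltas: [0,0,0.0008,0,0,0,0,0]

```text
clock: 10.58
tcp_pos: [0.5902, -0.0813, 0.2096]
orientation: [-2.25, -2.191, 0.002]
wrist_force: [-4.6, 0.2, 6.0]
finger_gap: 0.0222
gripper_force: 29.9
```

Request:
drive_tool:
  deltas: [0,-0.001,0,0,0,0,0,0]

```text
clock: 10.75
tcp_pos: [0.5899, -0.0813, 0.2096]
orientation: [-2.25, -2.192, 0.001]
wrist_force: [-3.0, -0.8, 4.7]
finger_gap: 0.0219
gripper_force: 29.9
```

Request:
drive_tool:
  deltas: [0,0,0.0008,0,0,0,0,0]

```text
clock: 10.92
tcp_pos: [0.5898, -0.0813, 0.2089]
orientation: [-2.25, -2.191, 0.001]
wrist_force: [-4.2, -0.3, 5.1]
finger_gap: 0.0217
gripper_force: 29.9
```

Request:
drive_tool:
  deltas: [0,-0.001,0.0006,0,0,0,0,0]

```text
clock: 11.08
tcp_pos: [0.5894, -0.0813, 0.2086]
orientation: [2.25, 2.192, -0.0]
wrist_force: [-1.8, -0.3, 4.0]
finger_gap: 0.0219
gripper_force: 29.9
```

Request:
drive_tool:
  deltas: [0,-0.0005,0.0008,0,0,0,0,0]

```text
clock: 11.25
tcp_pos: [0.5892, -0.0813, 0.2082]
orientation: [2.25, 2.191, 0.001]
wrist_force: [-1.7, -0.6, 4.9]
finger_gap: 0.022
gripper_force: 29.9
```

```bash
cat >> h.py <<'E'
def lid():
    p,d=imaging.camera("scene"); W=world("scene",d); z=W[...,2]
    m=(W[...,0]>.63)&(W[...,0]<.66)&(W[...,1]<-.03)&(W[...,1]>-.15)&(z>.1)&(z<.2)
    print("lid z",np.percentile(z[m],[5,50,95]).round(4))
    return p,d
E
python3 - <<'E'
from h import *
go(.5914,-.081,.2,-1.5); p,d=lid()
print(status.observe()["torque"])
E
```

```text
tcp [ 0.5892 -0.0813  0.2082] yang -1.51 tilt [ 0.0008 -0.0002] t 11.25 F [-1.7 -0.6  4.9] gap 0.022 |units [0.0005 0.0027 0.0102] yaw -0.0001
lid z [0.1278 0.1309 0.1338]
[ 0.03622375  0.70347012 -0.01095913]
```

Request:
drive_tool:
  deltas: [0,-0.0003,0.0008,0,0,0,0,0]

```text
clock: 11.47
tcp_pos: [0.5891, -0.0813, 0.2078]
orientation: [2.25, 2.191, 0.001]
wrist_force: [-3.0, 0.2, 5.8]
finger_gap: 0.0221
gripper_force: 29.9
```

Request:
drive_tool:
  deltas: [0,0,0.0008,0,0,0,0,0]

```text
clock: 11.63
tcp_pos: [0.5894, -0.0813, 0.2068]
orientation: [2.249, 2.191, 0.002]
wrist_force: [-0.5, -0.0, 3.9]
finger_gap: 0.0221
gripper_force: 29.9
```

```bash
python3 - <<'E'
from h import *
go(.5914,-.081,.2,-1.5); p,d=lid()
print(status.observe()["torque"])
E
```

```text
tcp [ 0.5894 -0.0813  0.2068] yang -1.51 tilt [ 0.0018 -0.0003] t 11.6333 F [-0.5 -0.   3.9] gap 0.0221 |units [0.0005 0.0024 0.0084] yaw -0.0001
lid z [0.1614 0.1669 0.172 ]
[-0.08100155  0.19695881  0.03227305]
```

The lid surface rose from 0.131 to 0.167 m, so the lid is released. I'll draw the rod straight up.

Request:
drive_tool:
  deltas: [0,0,-0.004,0,0,0,-0.006,0,0,0,-0.008,0,0,0,-0.01,0,0,0,-0.01,0,0,0,0,0]

```text
clock: 12.18
tcp_pos: [0.5893, -0.0814, 0.2392]
orientation: [2.249, 2.191, 0.002]
wrist_force: [0.0, -0.6, 0.5]
finger_gap: 0.0217
gripper_force: 29.9
```

Request:
drive_tool:
  deltas: [0,0,-0.02,0,0,0,-0.02,0,0,0,0,0,0,0,0,0]
  squeeze: 40

```text
clock: 12.52
tcp_pos: [0.5891, -0.0814, 0.2699]
orientation: [2.249, 2.191, 0.001]
wrist_force: [0.2, 0.3, -0.9]
finger_gap: 0.0218
gripper_force: 39.9
```

```bash
python3 - <<'E'
from h import *
go(.5187,.2338,.268,-15.1); p,d=lid()
s=p[130:240,200:340]
cv2.imwrite("pics/c8.png",np.clip(1.5*cv2.resize(s,None,fx=5,fy=5,interpolation=cv2.INTER_CUBIC),0,255).astype(np.uint8))
E
```

```text
tcp [ 0.5891 -0.0814  0.2699] yang -1.51 tilt [ 0.0018 -0.0006] t 12.5167 F [ 0.2  0.3 -0.9] gap 0.0218 |units [ 0.3915 -0.0983  0.0019] yaw 0.151
lid z [0.1534 0.1585 0.1632]
```

View pics/c8.png

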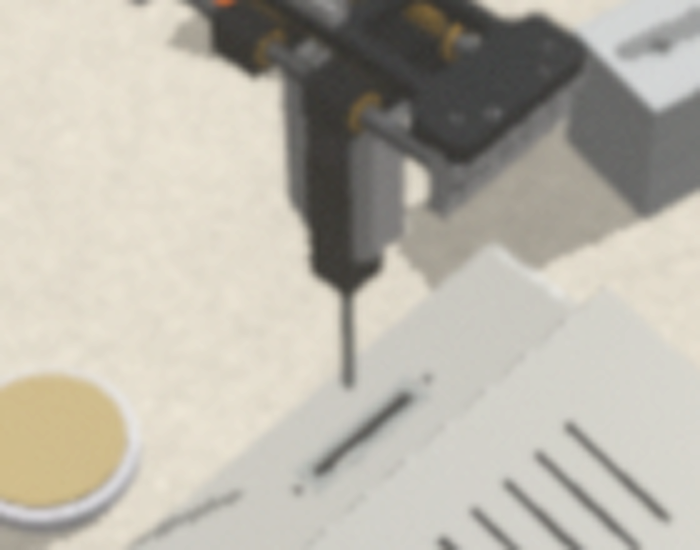

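The lid stands ajar and the rod hangs upright and free, tip at crop (347,385). I'll go back above the stand hole.

Request:
drive_tool:
  deltas: [0.039,-0.0098,0,0,0.039,-0.0098,0,0,0.039,-0.0098,0,0,0.039,-0.0098,0,0,0.039,-0.0098,0,0,0.039,-0.0098,0,0,0.039,-0.0098,0,0,0.039,-0.0098,0,0]

```text
clock: 13.23
tcp_pos: [0.5314, 0.1712, 0.2672]
orientation: [-2.25, -2.191, 0.004]
wrist_force: [1.1, 1.5, -1.6]
finger_gap: 0.0215
gripper_force: 39.9
```

Request:
drive_tool:
  deltas: [0.039,-0.0098,0,0,0.039,-0.0098,0,0,0,0,0,0.075,0,0,0,0.076,0,0,0,0,0,0,0,0,0,0,0,0,0,0,0,0]

```text
clock: 13.9
tcp_pos: [0.5186, 0.2322, 0.2685]
orientation: [-2.493, -1.911, 0.001]
wrist_force: [-1.2, 0.3, -1.0]
finger_gap: 0.0218
gripper_force: 39.9
```

```bash
python3 - <<'E'
from h import *
go(.5187,.2338,.2,-15.1); s=status.observe()
p,d=lid(); np.savez("scene9.npz",p=p,d=d)
cv2.imwrite("pics/c9.png",np.clip(1.5*cv2.resize(p[60:170,290:400],None,fx=5,fy=5,interpolation=cv2.INTER_CUBIC),0,255).astype(np.uint8))
c=imaging.camera_info("scene")
P=np.array([[.5187,.2338,.170],[.5187,.2338,.085],[.5187,.2338,.245]])+[.001,-.0005,0]
print(cv2.projectPoints(P,cv2.Rodrigues(c["R"])[0],c["t"],c["mtx"],c["D"])[0].reshape(-1,2).round(1))
g=p.mean(2); print(g[104:125,325:346].astype(int))
E
```

```text
tcp [0.5186 0.2322 0.2685] yang -15.05 tilt [-0.0008 -0.0003] t 13.9 F [-1.2  0.3 -1. ] gap 0.0218 |units [ 0.002  -0.0004  0.0856] yaw 0.0006
lid z [0.1539 0.1586 0.1637]
[[334.5 114.5]
 [331.7 139.1]
 [337.1  90.6]]
[[137 137 137 137 138 139 138 137 130 109  82  97 125 137 138 138 138 136
  138 138 139]
 [139 137 136 137 137 138 138 136 129 107  83 100 128 137 138 139 138 137
  137 139 138]
 [138 139 136 136 137 138 138 136 127 101  81 102 129 137 139 138 139 137
  138 139 140]
 [138 138 137 137 137 138 138 135 124  97  79 101 129 137 139 139 138 138
  139 140 140]
 [136 137 139 138 138 138 138 135 123  94  81 105 130 137 139 139 138 138
  139 140 140]
 [136 136 138 138 138 137 138 136 123  91  83 109 132 138 139 138 138 139
  139 140 139]
 [135 136 136 136 137 137 136 135 121  88  85 113 133 139 138 137 137 137
  138 137 138]
 [136 136 136 135 136 136 137 133 119  86  89 116 134 138 138 137 137 136
  137 137 137]
 [137 136 135 135 136 137 137 132 113  83  92 121 135 137 137 137 137 137
  136 137 137]
 [138 137 137 136 136 138 137 130 109  83  97 124 135 136 137 137 137 137
  136 1
[... 287 characters left out ...]
7 138 138 138 138 137 136 136 135 135 137 137 137 138 138 138
  137 136 135]
 [139 138 137 137 136 137 136 137 137 136 136 136 136 137 137 137 138 137
  136 136 135]
 [137 138 137 137 137 135 134 134 135 135 136 135 136 135 135 135 136 136
  135 136 135]
 [137 137 137 137 136 135 134 134 135 136 137 137 137 137 136 135 136 136
  136 136 135]
 [138 138 137 137 136 135 134 134 135 136 137 138 138 137 137 136 136 136
  135 134 134]
 [137 137 136 136 136 135 135 134 135 136 137 137 137 137 136 135 135 134
  134 134 134]
 [136 136 135 136 137 136 136 135 135 136 136 135 135 136 136 135 134 134
  134 134 135]
 [134 135 136 136 136 137 137 137 136 136 135 134 135 135 135 134 134 134
  134 135 134]]
```

View pics/c9.png

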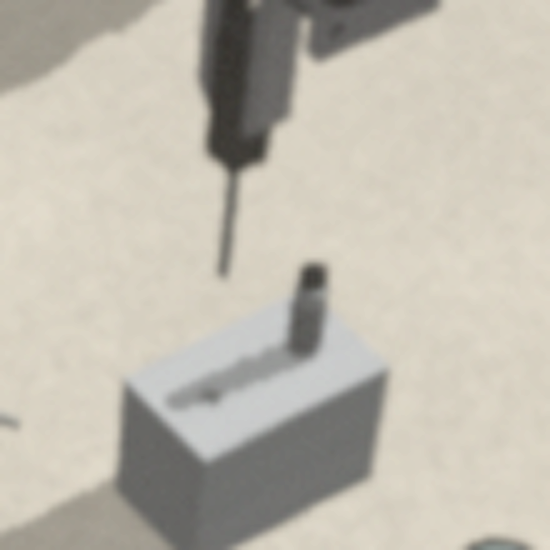

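The lookup shows the rod upright with its tip at crop (222,275), and the empty hole as a dark spot near crop (212,396). I'll compute the offset from rays.

```bash
python3 - <<'E'
from h import *
p=np.load("scene9.npz")["p"]; g=p.mean(2)
print(ray("scene",[334.4,114.6],.1687)-[.0011,-.0013,0], ray("scene",[332.4,139.3],.085))
print(g[134:145,322:346].astype(int))
go(.5187,.2338,.2,-15.1)
E
```

```text
[[0.51797263 0.2353392  0.1687    ]] [[0.52136388 0.23390377 0.085     ]]
[[135 134 135 135 134 135 134 134 131 126 119 116 112 106 104 101 101 100
  102 101 102 104 107 112]
 [135 135 135 134 135 133 131 127 119 113 107 104 103 102 101 101 100 101
  104 106 108 112 121 126]
 [134 134 135 134 131 127 118 112 106 102 101 100 101 101 102 101 103 108
  113 121 123 126 130 133]
 [135 134 132 127 118 113 107 103  97  94  94  98 100 103 107 108 112 121
  126 131 132 133 135 135]
 [133 128 119 113 106 104 101  97  89  84  83  89 101 112 120 123 126 130
  132 133 134 135 135 135]
 [130 117 106 102 101 100 100  96  89  83  82  92 111 124 130 132 133 134
  134 134 135 135 134 134]
 [129 114 104 101 101 103 106 107 106 105 100 108 124 131 133 134 135 135
  134 136 135 135 135 134]
 [130 122 112 108 109 114 123 125 125 125 122 126 130 134 134 134 135 135
  135 135 135 135 134 134]
 [126 130 127 126 126 128 131 133 133 132 131 133 134 134 134 135 135 135
  134 134 135 134 135 134]
 [111 126 132 133 133 133 133 134 134 134 135 134 135 134 135 135 135 135
  135 135 134 134 132 129]
 [ 90 110 127 132 133 134 134 134 135 135 135 135 135 134 134 134 134 134
  133 134 132 129 125 114]]
tcp [0.5187 0.2322 0.2687] yang -15.07 tilt [-0.0005 -0.0002] t 13.95 F [-0.1  0.4 -0.5] gap 0.022 |units [ 0.0019 -0.0005  0.0858] yaw 0.0003
```

Request:
drive_tool:
  deltas: [0.0012,0,0.03,0,0,0,0.03,0,0,0,0.03,0,0,0,0.007,0,0,0,0,0,0,0,0,0]

```text
clock: 14.45
tcp_pos: [0.5192, 0.2335, 0.1921]
orientation: [2.494, 1.91, 0.001]
wrist_force: [0.4, -0.2, 0.0]
finger_gap: 0.0219
gripper_force: 39.9
```

Request:
drive_tool:
  deltas: [0,0,0.00125,0,0,0,0.00125,0,0,0,0.00125,0,0,0,0,0]

```text
clock: 14.78
tcp_pos: [0.5192, 0.2338, 0.1892]
orientation: [2.493, 1.91, 0.002]
wrist_force: [-0.8, 0.2, -1.6]
finger_gap: 0.0218
gripper_force: 39.9
```

Request:
drive_tool:
  deltas: [0,0,0.00125,0,0,0,0.00125,0,0,0,0,0]

```text
clock: 15.03
tcp_pos: [0.5188, 0.2336, 0.1861]
orientation: [-2.494, -1.91, 0.001]
wrist_force: [0.8, -0.3, -1.1]
finger_gap: 0.0217
gripper_force: 39.9
```

Request:
drive_tool:
  deltas: [0,0,0.00125,0,0,0,0.00125,0,0,0,0,0]

```text
clock: 15.28
tcp_pos: [0.5187, 0.2336, 0.184]
orientation: [-2.494, -1.91, 0.001]
wrist_force: [-0.0, 0.0, 0.1]
finger_gap: 0.0221
gripper_force: 39.9
```

```bash
python3 - <<'E'
from h import *
go(.5187,.2333,.11,-15.1)
E
```

```text
tcp [0.5187 0.2336 0.184 ] yang -15.09 tilt [-0.0005 -0.0003] t 15.2833 F [-0.   0.   0.1] gap 0.0221 |units [-0.0003  0.0001  0.0925] yaw 0.0001
```

Request:
drive_tool:
  deltas: [0,0,0.002,0,0,0,0.002,0,0,0,0,0]

```text
clock: 15.53
tcp_pos: [0.5187, 0.2336, 0.1806]
orientation: [-2.494, -1.91, 0.001]
wrist_force: [-0.3, 0.2, -1.2]
finger_gap: 0.0217
gripper_force: 39.9
```

Request:
drive_tool:
  deltas: [0,0,0.0025,0,0,0,0.0025,0,0,0,0.0025,0,0,0,0,0]

```text
clock: 15.87
tcp_pos: [0.5186, 0.2335, 0.1745]
orientation: [-2.494, -1.91, 0.002]
wrist_force: [0.7, 0.1, -1.2]
finger_gap: 0.0214
gripper_force: 39.9
```

Request:
drive_tool:
  deltas: [0,0,0.0075,0,0,0,0.0075,0,0,0,0.0075,0,0,0,0.0075,0,0,0,0.0075,0,0,0,0.0075,0,0,0,0.0075,0,0,0,0.0075,0]

```text
clock: 16.53
tcp_pos: [0.5188, 0.2336, 0.1264]
orientation: [2.494, 1.91, -0.0]
wrist_force: [-0.6, -0.6, -0.2]
finger_gap: 0.0217
gripper_force: 39.9
```

Request:
drive_tool:
  deltas: [0,0,0.0025,0,0,0,0.0025,0,0,0,0.0025,0,0,0,0,0,0,0,0,0]

```text
clock: 16.95
tcp_pos: [0.519, 0.2337, 0.1214]
orientation: [2.494, 1.91, 0.0]
wrist_force: [0.1, 0.7, -0.6]
finger_gap: 0.0218
gripper_force: 39.9
```

Request:
drive_tool:
  deltas: [0,0,0.00125,0,0,0,0.00125,0,0,0,0.00125,0,0,0,0,0]

```text
clock: 17.28
tcp_pos: [0.5188, 0.2336, 0.118]
orientation: [-2.494, -1.91, 0.0]
wrist_force: [0.3, -0.2, -2.3]
finger_gap: 0.022
gripper_force: 39.9
```

Request:
drive_tool:
  deltas: [0,0,0.00125,0,0,0,0.00125,0,0,0,0,0]

```text
clock: 17.53
tcp_pos: [0.5187, 0.2336, 0.1159]
orientation: [-2.494, -1.91, 0.001]
wrist_force: [0.7, -0.9, -1.5]
finger_gap: 0.0219
gripper_force: 39.9
```

Request:
drive_tool:
  deltas: [0,0,0.00125,0,0,0,0.00125,0,0,0,0.00125,0,0,0,0,0]

```text
clock: 17.87
tcp_pos: [0.5187, 0.2336, 0.1128]
orientation: [-2.494, -1.91, 0.001]
wrist_force: [0.3, 0.0, -0.6]
finger_gap: 0.0216
gripper_force: 39.9
```

Request:
drive_tool:
  deltas: [0,0,0.00125,0,0,0,0.00125,0,0,0,0,0]

```text
clock: 18.12
tcp_pos: [0.5188, 0.2336, 0.1109]
orientation: [-2.494, -1.91, 0.001]
wrist_force: [0.8, -0.4, -0.4]
finger_gap: 0.0218
gripper_force: 39.9
```

Request:
drive_tool:
  deltas: [0,0,0.00125,0,0,0,0,0,0,0,0,0]

```text
clock: 18.37
tcp_pos: [0.5188, 0.2336, 0.1101]
orientation: [2.494, 1.91, -0.0]
wrist_force: [-0.1, -0.2, -1.1]
finger_gap: 0.0222
gripper_force: 39.9
```

Request:
drive_tool:
  deltas: [0,0,0.001,0,0,0,0,0]

```text
clock: 18.53
tcp_pos: [0.519, 0.2337, 0.1098]
orientation: [2.494, 1.91, 0.001]
wrist_force: [-0.7, -0.8, 0.8]
finger_gap: 0.0217
gripper_force: 39.9
```

Request:
drive_tool:
  deltas: [0,0,0.001,0,0,0,0,0]

```text
clock: 18.7
tcp_pos: [0.519, 0.2337, 0.1098]
orientation: [2.494, 1.91, 0.001]
wrist_force: [-1.6, -0.3, 5.8]
finger_gap: 0.0215
gripper_force: 39.9
```

The handle is resting on the stand at TCP z 0.1098, the same as at the grasp. I'll open partway and rise.

Request:
drive_tool:
  deltas: [0,0,-0.0005,0,0,0,0,0,0,0,0,0,0,0,0,0,0,0,0,0]
  grip: 0.6

```text
clock: 19.12
tcp_pos: [0.5188, 0.2336, 0.1085]
orientation: [-2.494, -1.91, 0.001]
wrist_force: [-0.3, -0.1, -0.7]
finger_gap: 0.0518
gripper_force: 0.0
```

Request:
drive_tool:
  deltas: [0,0,-0.01,0,0,0,-0.02,0,0,0,-0.035,0,0,0,-0.035,0,0,0,-0.035,0,0,0,-0.03,0,0,0,0,0,0,0,0,0]

```text
clock: 19.78
tcp_pos: [0.5198, 0.2339, 0.2433]
orientation: [2.493, 1.909, 0.007]
wrist_force: [-0.8, 0.6, -1.3]
finger_gap: 0.0565
gripper_force: 0.0
```

```bash
python3 - <<'E'
from h import *
go(.5187,.2336,.2,-15.1); p,d=lid(); W=world("scene",d); z=W[...,2]; W0=world("scene",np.load("scene0.npz")["d"])
for V in (W0,W):
    zz=V[...,2]; m=(abs(zz-.16)<.006)&(np.hypot(V[...,0]-.519,V[...,1]-.233)<.03); print("handle top",m.sum(),V[m].mean(0).round(4),rect(V[m]))
a=cv2.resize(p[70:290,200:420],None,fx=2.7,fy=2.7,interpolation=cv2.INTER_CUBIC)
cv2.imwrite("pics/c10.png",np.clip(1.5*a,0,255).astype(np.uint8))
E
```

```text
tcp [0.5198 0.2339 0.2433] yang -15.1 tilt [0.0044 0.0014] t 19.7833 F [-0.8  0.6 -1.3] gap 0.0565 |units [-0.0009 -0.0014  0.0541] yaw 0.0
lid z [0.1536 0.1587 0.1635]
handle top 75 [0.521  0.2328 0.1598] (array([519.1, 233.9]), array([20.9, 24.8]), 74.0)
handle top 74 [0.5218 0.232  0.1603] (array([521.1, 232.8]), array([22.1, 26.4]), 70.5)
```

View pics/c10.png

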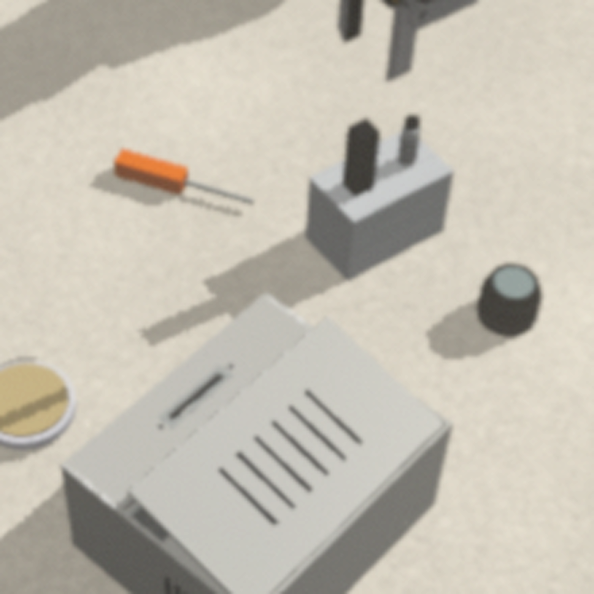

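The rod is upright and fully down at crop (360,155), the lid is ajar, the bystanders have not moved, and the gripper is clear. I'll hand the job in.

```bash
python3 -c "
from workcell import order
print(order.job_done())"
```

```text
the job is handed in; nothing more can be done
None
```

The job is handed in after about 20 s: the lid was released with about 7 N at the wrist and stands ajar, and the rod is back in its hole, upright and fully down. The orange look-alike, which stood free on its tip at the start, was found lying on the bench early on; the gripper stayed well above it and no contact force was felt, so I believe it fell by itself, and I left it there.

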